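# Hang the stencil frame on the painting board

## Robot

A 7-joint arm with a two-finger parallel gripper is mounted at the origin on the work surface. World frame = base frame: x ahead of the robot, y to its left, z up, the work surface at z = 0. Lengths are in m, angles in rad, forces in N, time in s.
With the tool pointing down it reaches from about 0.4 to 0.875 m from the base axis. Payload 4.4 kg.
Tool frame: the origin (TCP) lies midway between the tips of the shut fingers; the grasp point (between the pads) lies 19 mm behind it; z points along the fingers, y is the line along which they close (so a half turn about z gives the same grasp; the last joint's range is limited). The gripper opens to 85 mm and grips with 20 to 120 N. Pads are 22 mm wide; open, the fingers measure 114 mm over their backs; the gripper's body (76 mm by 85 mm) begins 54 mm behind the grasp point. The pads swing forward as they close: fully open they stand 13 mm farther back than shut.
Start: joints at [-1.235, 0.628, 0.038, 1.517, -0.027, 0.996, -0.02], TCP at [0.254, 0.598, 0.231] pointing down, gripper open.
Joint ranges: [-3.06, 3.06], [-0.37, 2.12], [-1.25, 1.32], [0.18, 2.47], [-1.1, 4.24], [0.23, 1.98], [-2.94, 2.94]. Speed limits (rad/s): [2.57, 2.57, 3.14, 3.14, 3.14, 3.14, 3.14].

## Interface

Orientations are given as a unit quaternion [x, y, z, w].
In Python, from cell import ctrl, eyes, finish_job gives the robot as it stands.
- The arm moves only by the tool carry_out, never from a script. Its argument "increments" is one flat list of numbers, 5 for each row, row after row: the shift along the tool's x, y, z in cm, then the turn about the tool's z in rad, then the closure, from -1 (fully open) to 1 (shut). A call has 1 to 5 rows; each row is the pose to reach, as a shift and turn from the pose commanded when the call began, along the tool's axes at that moment; what a row does not reach only later rows make up. A row lasts 1/8 s, in which the tool goes at most 62.5 mm and 10.7 degrees, less where a joint would pass 70% of its speed; a pose out of reach is approached as far as the arm can. A call with a gripper value outside its range is refused whole. The fingers move at their own pace and stop on an object; "squeeze" is the grip in N (left out, the last holds). Time passes only in rows, so rows that repeat a pose let the fingers close. It gives the time, the measured TCP pose, the force, the opening and the grip force at its end, in the units of the state.
- ctrl.get_obs(): the state, without advancing time (a new reading comes with each control period).
- eyes.camera(name): name is "scene" or "top" or "wrist"; returns a dict with "color" (384x512x3 uint8, red, green, blue), "intrinsics" (3x3 intrinsics, pixels), "R" (3x3) and "t" (3): a world point X has camera coordinates R X + t; the wrist camera has in their place "mount" (4x4, takes a point from camera to tool coordinates, whose origin is the TCP and whose axes are the flange's). Camera axes: x right, y down, z forward; pixel columns grow to the right and rows downward; lengths in m; the calibration is good to about 2 mm. A picture is of the moment at which its call begins: read the wrist's pose just before it. There is no depth.
- finish_job(): hands the job in; it is judged then, once.
The state is a dict: "time_s": time; "joint_positions": joint angles; "qd": joint speeds; "tau": joint torques, N m; "position": TCP position; "orientation": TCP orientation; "ft_force": force on the tool from outside, world axes, zero at the start; "wrist_torque": the same for the moment, N m; "grip_width": finger opening in m; "grip_force": force on a finger pad.
Only numpy, scipy, OpenCV 4.12 (cv2) and the standard library are available. Lean on these libraries where they do the work, as an engineer would, in place of code of your own. Each camera call takes 0.05 s, during which the arm holds its last target. There are 200 camera calls.

## Task

Hang the stencil frame on the raked painting board by its two keyholes: bring both brass studs up through the keyholes together, press the frame flat on the board, and slide it down the slope until it is fully home and the red spring catch pops up behind its top edge. Feel your way on gently without forcing it, let go of the frame hanging there, and leave the rest of the table as it is.

Things in the scene. Friction and masses are not known exactly. Their poses are not given: they have to be found in the camera images.
- frame: Stencil frame: aluminium, 190 mm (its x) by 240 mm (its y), 6 mm thick, 0.28 to 0.44 kg, with a cream stencil sheet with brown lines; lies flat on the table at first. Origin: centre of its underside; x points to the wide top bar (upper edge once hung, at x = 95 mm), z out of its upper face. Centre of mass about 50 mm from the grip bar towards -x.
- grip (a point): Centre of the frame's green grip bar, at (66, 0, 31) mm in the frame's axes. The bar is 14 mm thick (frame x), 96 mm long (frame y), 18 mm high, and stands on two posts at its ends; free gap of 16 mm between the bar and the plate. Axes as the frame's.
- keyholes (a point): Point on the frame's underside midway between the two keyhole mouths, at (66, 0, 0) mm in the frame's axes. The mouths, 17 mm square, lie at y = +80 and -80 mm; each narrows through a short funnel into a slot 9.5 mm wide running towards the top edge (+x). Home, the studs stand in the slots' ends, 18 mm farther towards +x than the mouths' centres. Axes as the frame's.
- easel: Painting board fixed to the table: plywood on wooden feet, 370 mm wide (its y), 220 mm deep, 136 mm high at its far edge. Origin: centre of its underside, on the table; z up. Its flat face rises towards its +x at 25 degrees: up-slope is (cos 25, 0, sin 25), the face's outward normal (-sin 25, 0, cos 25) in its axes. An aluminium rail lies flush in the face near the top.
- mark (a point): Centre mark on the sloping face, at (68, 0, 117) mm in the easel's axes (axes as the easel's). The rail, shifted sideways to register prints and then clamped, holds two brass studs on the level line through the mark, 160 mm apart. The point midway between them is up to 18 mm to either side (easel +y or -y) of the mark: this shift is not measured. Along the slope they do not shift.
- rail_top (a point): The same point as the mark, given for the studs: they stand square to the face; neck 6 mm in diameter, round head 14 mm in diameter with a 1 mm bevel on its rim; the head's underside is 8 mm and its top 14 mm above the face. The frame's plate must be within 2 mm of the face to slide under the heads. Board and studs are rigid.
- catch (a joint): Red spring plunger, 10 mm across, standing 10 mm out of the rail midway between the studs, 18.5 mm up-slope of their line. Value in m: 0 = up, 0.010 = pressed flush; it springs back, 3 N at first, 5.5 N at the bottom. With the mouths over the studs the frame's top bar presses it in; once the frame is home, 18 mm down-slope, its top edge has passed and it pops up behind.
- tape: Roll of yellow masking tape lying flat, 110 mm across, 36 mm high; a bystander.
- bowl: Black plastic bowl, 136 mm across, 55 mm high; a bystander.
- paint_blue: Blue paint bottle, 54 mm across, 130 mm high; a bystander.
- paint_yellow: Yellow paint bottle, 54 mm across, 130 mm high; a bystander.
- jar: Glass jar with black lid, 68 mm across, 75 mm high; a bystander.
- brush: Paint brush lying on the table, 220 mm long; a bystander.
- sponge: Yellow-green sponge block, 85 x 60 x 30 mm; a bystander.

How it is judged:
By the outcome, as a careful person would: the job done as asked, in the order asked, and still so for the second after the job is handed in, with the robot touching nothing.
It also fails if it takes over 64 s, if anything falls off the work surface, if the arm or the gripper's body presses on something with over 40 N, if the wrist force passes 120 N, or if a joint passes its speed limit or range.

## Working session

There is one attempt and no reset: what is moved stays moved. The work goes in short steps, Python scripts to look and compute and a tool call to move; the robot and the scene stay as the last step left them, time stands still between calls to the robot, and variables do not carry over. Pictures are saved under pics/ and viewed, at most 10 in all, crops included, and the job is handed in when it is done.

Besides the shell and the picture viewer there is one more tool, called after ">>>" by a JSON object that holds its "method" and its "body", one argument or row to a line. carry_out: Moves the arm, as the interface text tells. Its arguments: {"type":"object","properties":{"increments":{"type":"array","items":{"type":"number"}},"squeeze":{"type":"number"}},"required":["increments"]}

```bash
mkdir -p pics; ls; python3 - <<'E'
from cell import ctrl, eyes
import cv2, numpy as np
print(ctrl.get_obs())
a=eyes.camera("scene");b=eyes.camera("top")
for n,c in(("scene",a),("top",b)):
    cv2.imwrite(f"pics/{n}0.png",c["color"][:,:,::-1]); print(n,c["intrinsics"],c["R"],c["t"])
    np.savez(f"{n}0.npz",**{k:v for k,v in c.items() if isinstance(v,np.ndarray)})
E
```

```text
pics
{'time_s': 0.0, 'joint_positions': array([-1.23481508,  0.62934776,  0.03844548,  1.51837786, -0.02699894,
        0.99627661, -0.01998435]), 'qd': array([-0.00266546, -0.00103466,  0.00043884,  0.00089156, -0.0008505 ,
        0.00081077,  0.00046729]), 'tau': array([-1.33808257e-04, -5.63406551e+01,  1.22605138e+00, -1.93443364e+01,
        1.09112533e-02,  1.07231058e-02, -1.12477758e-05]), 'position': array([0.25391984, 0.5976744 , 0.23038494]), 'orientation': array([ 1.99535592e-01,  9.79890123e-01, -9.29408509e-04, -1.74918998e-04]), 'ft_force': array([-0.66834478, -0.11500284,  0.48277845]), 'wrist_torque': array([-0.01047204,  0.00974564, -0.03411073]), 'grip_force': 0.0, 'grip_width': 0.08553574597881183}
scene [[378.26579158   0.         251.03774246]
 [  0.         378.26579158 186.59626362]
 [  0.           0.           1.        ]] [[-0.34666873  0.93794206 -0.00924595]
 [ 0.5206943   0.18423392 -0.8336278 ]
 [-0.78019116 -0.29380701 -0.55224922]] [ 0.19879222 -0.19415087  1.86170539]
top [[359.14652998   0.         253.65425357]
 [  0.         359.14652998 190.16348025]
 [  0.           0.           1.        ]] [[-0.02377761 -0.99951076  0.02031888]
 [-0.99731016  0.0223059  -0.06982037]
 [ 0.06933298 -0.02192439 -0.99735263]] [-0.02074382  0.57880298  1.53287529]
```

View pics/scene0.png

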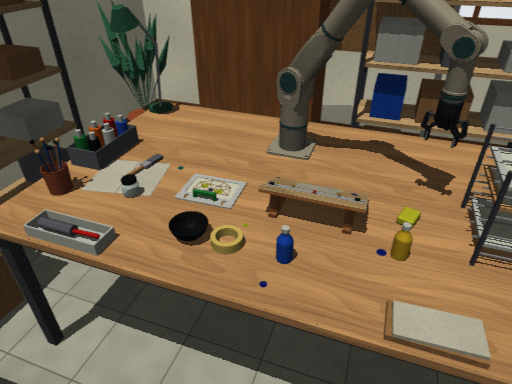

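View pics/top0.png

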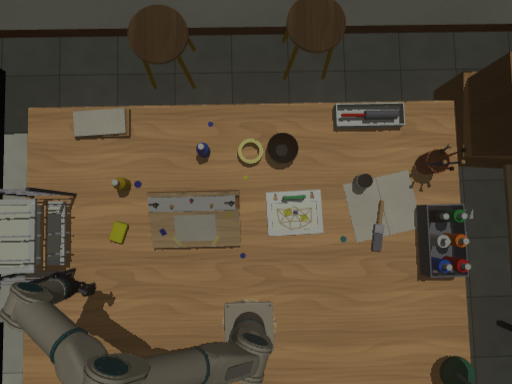

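The scene view shows the easel at about (315,200), the frame at (211,190) and its green grip at (208,188). In the top view the frame is at (294,213), with the grip at (293,198). The easel is at (195,220), its rail on the far (+x) side. Next I'll cast rays for rough positions.

```bash
cat > h.py <<'E'
import numpy as np, cv2
from scipy.spatial.transform import Rotation as Rot
def load(n): return dict(np.load(n))
def cast(c,uv,n,d):
    """pixel -> world point on the plane n.X=d"""
    r=np.linalg.solve(c["intrinsics"],np.r_[uv,1.]); D=c["R"].T@r; C=-c["R"].T@c["t"]; n=np.asarray(n,float)
    return C+D*(d-n@C)/(n@D)
def wrist(ctrl,eyes,name):
    o=ctrl.get_obs(); c=eyes.camera("wrist"); m=c["mount"]
    Rw=Rot.from_quat(o["orientation"]).as_matrix()
    Rc=Rw@m[:3,:3]; C=Rw@m[:3,3]+o["position"]
    c["R"]=Rc.T; c["t"]=-Rc.T@C
    np.savez(name+".npz",**{k:v for k,v in c.items() if isinstance(v,np.ndarray)})
    cv2.imwrite(f"pics/{name}.png",c["color"][:,:,::-1]); return o,c
def mask(c,lo,hi,minarea=8):
    m=cv2.inRange(cv2.cvtColor(c["color"],cv2.COLOR_RGB2HSV),lo,hi)
    k,_,s,ce=cv2.connectedComponentsWithStats(m)
    return [(ce[i].round(1).tolist(),s[i].tolist()) for i in range(1,k) if s[i,4]>=minarea],m
E
python3 - <<'E'
from h import *
t=load("top0.npz")
print(mask(t,(45,120,40),(80,255,255))[0])
print("red",mask(t,(0,130,70),(8,255,255),2)[0])
for uv,z in [((293,198),.04),((267,192),.006),((321,190),.006),((324,233),.006),((270,236),.006),((148,194),.136),((238,194),.136),((240,247),.04),((150,247),.04)]:
    print(uv,cast(t,uv,(0,0,1),z).round(3))
im=cv2.resize(t["color"][180:255,140:335],None,fx=4,fy=4,interpolation=cv2.INTER_CUBIC);cv2.imwrite("pics/crop.png",im[:,:,::-1])
E
```

```text
[([295.1, 196.7], [284, 196, 21, 3, 33]), ([457.8, 215.6], [453, 210, 12, 13, 77])]
red [([354.3, 114.7], [342, 113, 23, 4, 56]), ([191.0, 200.3], [190, 199, 3, 3, 7]), ([461.4, 264.5], [457, 259, 12, 14, 77])]
(293, 198) [ 0.539 -0.201  0.04 ]
(267, 192) [ 0.57  -0.092  0.006]
(321, 190) [ 0.573 -0.33   0.006]
(324, 233) [ 0.386 -0.336  0.006]
(270, 236) [ 0.379 -0.1    0.006]
(148, 194) [0.564 0.389 0.136]
(238, 194) [0.556 0.031 0.136]
(240, 247) [0.338 0.03  0.04 ]
(150, 247) [0.347 0.407 0.04 ]
```

View pics/crop.png

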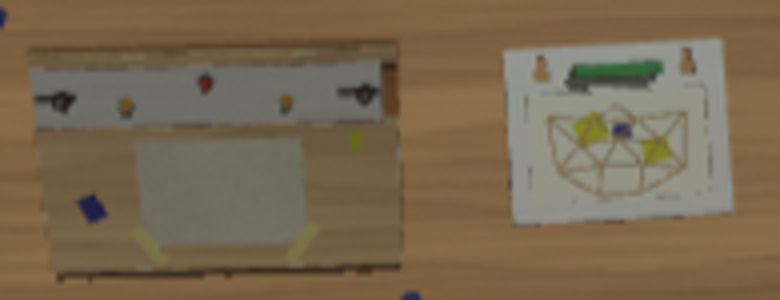

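The enlarged crop shows the brass studs at about (126,105) and (287,102), the red catch at (205,84) between them, and the frame with its keyholes and green bar. All of these face +x, with slight yaws.

```bash
cat >> h.py <<'E'
def togo(o,target,yaw=None):
    """shift (cm, tool axes) and turn (rad) to a world TCP target; yaw = wanted world angle of tool y"""
    M=Rot.from_quat(o["orientation"]).as_matrix(); y=np.arctan2(M[1,1],M[0,1])
    turn=0 if yaw is None else -((yaw-y+np.pi/2)%np.pi-np.pi/2)
    return (M.T@(np.asarray(target)-o["position"])*100).round(2),round(turn,3)
E
python3 - <<'E'
from h import *
from cell import ctrl,eyes
t=load("top0.npz")
a,b,c=[cast(t,uv,(0,0,1),z) for uv,z in [((171.5,206.25),.127),((211.75,205.5),.127),((191,200.3),.13)]]
print(a,b,c,np.hypot(*(a-b)[:2]))
o=ctrl.get_obs();w=eyes.camera("wrist");print(w["mount"],w["intrinsics"])
m=(a+b)/2; m[2]=.30
print(m,togo(o,m,0.0)); print(Rot.from_quat(o["orientation"]).as_matrix().round(3))
E
```

```text
[0.51367859 0.29808921 0.127     ] [0.51294546 0.13757794 0.127     ] [0.5355512  0.21970445 0.13      ] 0.16051294873661012
[[-3.62659423e-04 -9.52550116e-01 -3.04381578e-01  7.77582734e-02]
 [ 9.99999855e-01 -2.24062643e-04 -4.90267757e-04 -4.27426036e-04]
 [ 3.98804068e-04 -3.04381712e-01  9.52550059e-01 -1.42226482e-01]
 [ 0.00000000e+00  0.00000000e+00  0.00000000e+00  1.00000000e+00]] [[309.94448191   0.         251.41013521]
 [  0.         309.94448191 189.33553505]
 [  0.           0.           1.        ]]
[0.51331202 0.21783357 0.3       ] (array([-38.73, -24.83,  -6.91]), np.float64(1.169))
[[-0.92   0.391 -0.001]
 [ 0.391  0.92  -0.002]
 [-0.    -0.002 -1.   ]]
```

>>> {"method": "carry_out", "body": {
  "increments": [-4,-2.5,-4,0.18,-1,-8,-5,-7,0.36,-1,-12.5,-8,-7,0.54,-1,-17.5,-11,-7,0.72,-1,-22.5,-14.5,-7,0.9,-1]
}}

```text
time_s: 0.78
position: [0.4053, 0.3754, 0.3013]
orientation: [0.608, 0.794, 0.0, -0.0]
ft_force: [0.4, 0.7, 0.4]
grip_width: 0.0855
grip_force: 0.0
```

```bash
python3 - <<'E'
from h import *
from cell import ctrl
o=ctrl.get_obs();print(o["time_s"],o["position"],togo(o,[.513,.218,.30],0.0))
E
```

```text
0.775 [0.40532596 0.3754114  0.30131541] (array([-18.  ,   6.29,   0.13]), np.float64(0.264))
```

>>> {"method": "carry_out", "body": {
  "increments": [-6,2,0,0.14,-1,-12,4.2,0,0.264,-1,-18,6.3,0.1,0.264,-1,-18,6.3,0.1,0.264,-1]
}}

```text
time_s: 1.27
position: [0.5159, 0.2137, 0.3004]
orientation: [0.709, 0.705, -0.0, 0.002]
ft_force: [-0.8, -0.1, -0.5]
grip_width: 0.0856
grip_force: 0.0
```

```bash
python3 - <<'E'
from h import *
from cell import ctrl,eyes
o,c=wrist(ctrl,eyes,"w1");print(o["position"],o["orientation"],abs(o["qd"]).max())
print("red",mask(c,(0,150,80),(8,255,255),10)[0]);print("brass",mask(c,(12,110,90),(28,255,255),20)[0])
E
```

```text
[0.51590507 0.21372203 0.30044471] [ 7.08857547e-01  7.05349362e-01 -4.85053669e-04  1.73773192e-03] 0.08309073141955545
red [([270.6, 163.3], [265, 159, 12, 10, 91])]
brass [([61.1, 159.4], [0, 0, 149, 315, 33630]), ([293.0, 11.0], [293, 0, 2, 23, 23]), ([391.4, 165.7], [144, 0, 368, 363, 63634]), ([165.1, 38.4], [154, 20, 18, 34, 51]), ([229.0, 31.0], [229, 20, 1, 23, 23]), ([146.0, 43.0], [142, 34, 9, 19, 21]), ([63.7, 59.1], [62, 50, 5, 20, 21]), ([230.0, 66.5], [230, 56, 1, 22, 22]), ([67.6, 81.0], [66, 71, 5, 20, 26]), ([251.6, 81.4], [245, 75, 15, 14, 171]), ([225.4, 130.1], [219, 101, 14, 52, 312]), ([1.5, 120.9], [0, 109, 6, 20, 67]), ([221.0, 162.3], [221, 151, 2, 23, 24]), ([222.2, 187.2], [222, 177, 2, 22, 26]), ([233.0, 188.5], [233, 178, 1, 22, 22]), ([146.3, 212.3], [133, 198, 28, 30, 257]), ([223.1, 214.1], [223, 203, 2, 23, 24]), ([252.6, 232.7], [247, 228, 12, 11, 112]), ([286.0, 239.9], [286, 230, 2, 20, 21]), ([285.4, 270.0], [285, 259, 3, 26, 36]), ([284.5, 297.8], [284, 291, 3, 15, 23]), ([267.8, 339.0], [264, 337, 11, 5, 41]), ([76.7, 377.1], [59, 367, 34, 17, 385]), ([440.9, 381.1], [439, 378, 5, 6, 20])]
```

View pics/w1.png

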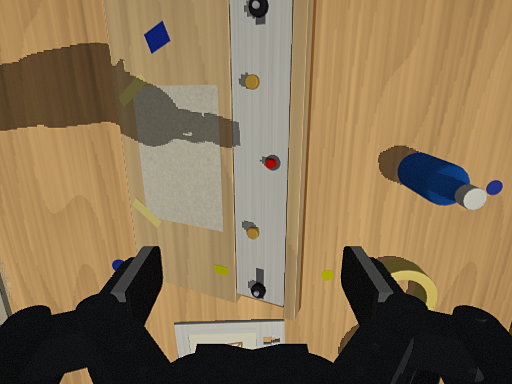

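The wrist view shows the brass heads at (252,81.5) and (252.5,233) and the red catch at (270.6,163.3). The face is clear, apart from the shadow.

```bash
python3 - <<'E'
from h import *
from cell import ctrl
c=load("w1.npz")
a,b=[cast(c,uv,(0,0,1),.1297) for uv in [(252,81.5),(252.5,233)]]
print(a,b,np.linalg.norm(a-b))
d=(a-b)/np.linalg.norm(a-b); yaw=np.arctan2(-d[0],d[1]); print("easel yaw by studs",np.degrees(yaw))
# rail edges / board top edge yaw from image: rail right edge pixels
e1,e2=[cast(c,uv,(0,0,1),.1345) for uv in [(306,20),(290,318)]]; d=(e1-e2);print("edge",np.degrees(np.arctan2(-d[0],d[1])),e1,e2)
k=cast(c,(270.6,163.3),(0,0,1),.117+.0185*np.sin(np.radians(25))+.010*.906);print("catch",k,"mid",(a+b)/2)
M=.001*0
print(np.linalg.inv(c["R"])@(-c["t"]))
t=load("top0.npz")
A,B=[cast(t,uv,(0,0,1),.1297) for uv in [(171.5,206.25),(211.75,205.5)]];print("top",A,B)
# target over the frame, for a look
F=cast(t,(294,198),(0,0,1),.031);print(F)
o=ctrl.get_obs();print(togo(o,[F[0],F[1],.25],0.0))
E
```

```text
[0.51716875 0.29854003 0.1297    ] [0.51697153 0.13954713 0.1297    ] 0.15899302664544113
easel yaw by studs -0.07107169671858665
edge -0.6469097665128057 [0.56533025 0.34975593 0.1345    ] [0.56170539 0.02872114 0.1345    ]
catch [0.53572581 0.21962946 0.13387844] mid [0.51707014 0.21904358 0.1297    ]
[0.51589413 0.29154736 0.44242691]
top [0.51359773 0.29753125 0.1297    ] [0.51286597 0.13732038 0.1297    ]
[ 0.53979671 -0.20648958  0.031     ]
(array([-42.32,   2.58,   5.07]), np.float64(-0.001))
```

>>> {"method": "carry_out", "body": {
  "increments": [-6,0.4,0,0,-1,-12,0.8,0,0,-1,-18,1.2,0,0,-1,-24,1.6,0,0,-1,-30,2,1.5,0,-1]
}}

```text
time_s: 1.95
position: [0.5356, -0.0793, 0.2859]
orientation: [0.704, 0.71, 0.001, 0.001]
ft_force: [1.7, -0.2, 0.3]
grip_width: 0.0854
grip_force: 0.0
```

>>> {"method": "carry_out", "body": {
  "increments": [-6,0.4,1.5,0,-1,-12,0.6,3.5,0,-1,-12.3,0.6,5,0,-1,-12.3,0.6,5,0,-1]
}}

```text
time_s: 2.45
position: [0.5408, -0.2004, 0.2338]
orientation: [0.705, 0.709, -0.0, -0.002]
ft_force: [-0.1, 0.9, 0.5]
grip_width: 0.0855
grip_force: 0.0
```

```bash
python3 - <<'E'
from h import *
from cell import ctrl,eyes
o,c=wrist(ctrl,eyes,"w2");print(o["position"],o["orientation"],abs(o["qd"]).max())
r,m=mask(c,(45,100,40),(85,255,255),60);print(r)
E
```

```text
[ 0.54079348 -0.2004432   0.23378902] [ 7.04794173e-01  7.09408979e-01 -8.50787527e-05 -2.01651630e-03] 0.03119293758910777
[([256.2, 166.8], [250, 125, 13, 85, 1004])]
```

View pics/w2.png

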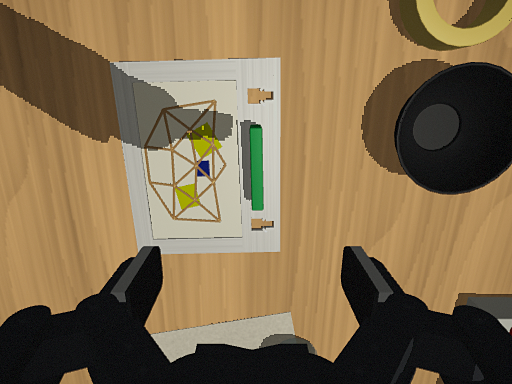

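The wrist view shows the frame with corners at about (280,58), (280,251), (137,254) and (112,62). The green bar is at (256,167), and the keyhole mouths are near (253,95) and (254,224).

```bash
python3 - <<'E'
from h import *
from cell import ctrl
c=load("w2.npz")
_,m=mask(c,(45,100,40),(85,255,255),60); m[:, :240]=0
ct=max(cv2.findContours(m,0,1)[0],key=cv2.contourArea); rr=cv2.minAreaRect(ct);print(rr)
bx=cv2.boxPoints(rr); P=np.array([cast(c,p,(0,0,1),.040) for p in bx]); print("bar corners",P.round(4).tolist(), "centre",P.mean(0))
# top bar corners by bright mask
hsv=cv2.cvtColor(c["color"],cv2.COLOR_RGB2HSV); w=((hsv[...,1]<40)&(hsv[...,2]>130)).astype(np.uint8)
w[260:]=0
pts=[]
for r in range(75,240,5):
    x=np.flatnonzero(w[r,200:320]); pts.append((200+x.max()+.5,r))
pts=np.array(pts); W=np.array([cast(c,p,(0,0,1),.006) for p in pts])
f=np.polyfit(W[:,1],W[:,0],1); res=W[:,0]-np.polyval(f,W[:,1]); k=abs(res)<.0015; f=np.polyfit(W[k,1],W[k,0],1)
print("top edge x=%.4f at y=-.2, yaw %.2f deg"%(np.polyval(f,-.2),np.degrees(np.arctan(-f[0]))),k.sum())
for p in [(280,58),(280,251),(137,254),(112,62),(253,95),(254,224)]: print(p,cast(c,p,(0,0,1),.006).round(4))
E
```

```text
((255.99996948242188, 167.0), (83.99998474121094, 11.999998092651367), 90.0)
bar corners [[0.5384, -0.1579, 0.04], [0.5512, -0.1578, 0.04], [0.5528, -0.2538, 0.04], [0.5389, -0.2539, 0.04]] centre [ 0.54531722 -0.20580688  0.04      ]
top edge x=0.5742 at y=-.2, yaw 1.92 deg 33
(280, 58) [ 0.571  -0.0883  0.006 ]
(280, 251) [ 0.5791 -0.3268  0.006 ]
(137, 254) [ 0.3872 -0.3328  0.006 ]
(112, 62) [ 0.3847 -0.0935  0.006 ]
(253, 95) [ 0.5414 -0.1276  0.006 ]
(254, 224) [ 0.544  -0.2879  0.006 ]
```

```bash
python3 - <<'E'
from h import *
from cell import ctrl
print(togo(ctrl.get_obs(),[.545,-.207,.018],np.radians(1.8)))
E
```

```text
(array([-0.76,  0.37, 21.67]), np.float64(-0.023))
```

>>> {"method": "carry_out", "body": {
  "increments": [-0.8,0.4,6,-0.023,-1,-0.8,0.4,12,-0.023,-1,-0.8,0.4,17,-0.023,-1,-0.8,0.4,20,-0.023,-0.6,-0.8,0.4,21.5,-0.023,-0.2],
  "squeeze": 40
}}

```text
time_s: 3.12
position: [0.5459, -0.2078, 0.0193]
orientation: [0.696, 0.718, 0.0, -0.001]
ft_force: [0.5, -0.2, 0.0]
grip_width: 0.0525
grip_force: 0.0
```

>>> {"method": "carry_out", "body": {
  "increments": [0,0,0.1,0,0.2,0,0,0.1,0,0.5,0,0,0.1,0,0.7,0,0,0.1,0,1,0,0,0.1,0,1]
}}

```text
time_s: 3.75
position: [0.5465, -0.211, 0.021]
orientation: [0.697, 0.717, 0.001, 0.001]
ft_force: [0.0, 0.9, 7.0]
grip_width: 0.0129
grip_force: 39.8
```

```bash
python3 - <<'E'
from h import *
from cell import ctrl
o=ctrl.get_obs();print(o["position"],o["grip_width"],o["grip_force"],o["ft_force"],o["wrist_torque"],togo(o,[.545,-.207,.018],np.radians(1.8)))
E
```

```text
[ 0.54645683 -0.21097592  0.02095842] 0.012938010881073853 39.79328513145447 [0.01268583 0.93800425 7.04261097] [0.18640914 0.11057532 0.12144094] (array([ 0.4 , -0.14,  0.3 ]), np.float64(-0.003))
```

>>> {"method": "carry_out", "body": {
  "increments": [0,0,-1.5,0,1,0,0,-3.5,0,1,0,0,-6,0,1,0,0,-8,0,1,0,0,-8,0,1]
}}

```text
time_s: 4.38
position: [0.5463, -0.2114, 0.1012]
orientation: [0.697, 0.717, 0.001, 0.002]
ft_force: [1.1, -0.1, -2.6]
grip_width: 0.0127
grip_force: 39.1
```

```bash
python3 - <<'E'
from h import *
from cell import ctrl
o=ctrl.get_obs();print(o["position"],o["orientation"],o["grip_width"],o["grip_force"],o["ft_force"],o["wrist_torque"])
E
```

```text
[ 0.54633519 -0.21137745  0.10123561] [0.69721297 0.71686163 0.00072422 0.00171697] 0.012748656209676426 39.1416996717453 [ 1.09229648 -0.12398664 -2.56328265] [-0.01156817 -0.20624303  0.01938796]
```

>>> {"method": "carry_out", "body": {
  "increments": [0,0,0,0,0.68,0,0,0,0,0.65,0,0,0,0,0.63,0,0,0,0,0.62,0,0,0,0,0.62]
}}

```text
time_s: 5.0
position: [0.5452, -0.2109, 0.0992]
orientation: [0.697, 0.717, -0.0, -0.0]
ft_force: [0.3, 1.2, 0.2]
grip_width: 0.0161
grip_force: 0.0
```

```bash
python3 - <<'E'
from h import *
from cell import ctrl,eyes
o,c=wrist(ctrl,eyes,"w3");print(o["position"],o["grip_width"],o["grip_force"],o["ft_force"],o["wrist_torque"])
s=eyes.camera("scene");cv2.imwrite("pics/s3.png",np.hstack([cv2.resize(s["color"][130:230,150:280],(520,400)),c["color"][:400,100:380][:384].copy() if 0 else cv2.resize(c["color"][:,100:400],(280,400))])[:,:,::-1])
E
```

```text
[ 0.54519719 -0.21085218  0.09918563] 0.016076014683542153 0.0 [0.27278908 1.18637443 0.18090701] [ 0.07175261 -0.04375064 -0.01765446]
```

View pics/s3.png

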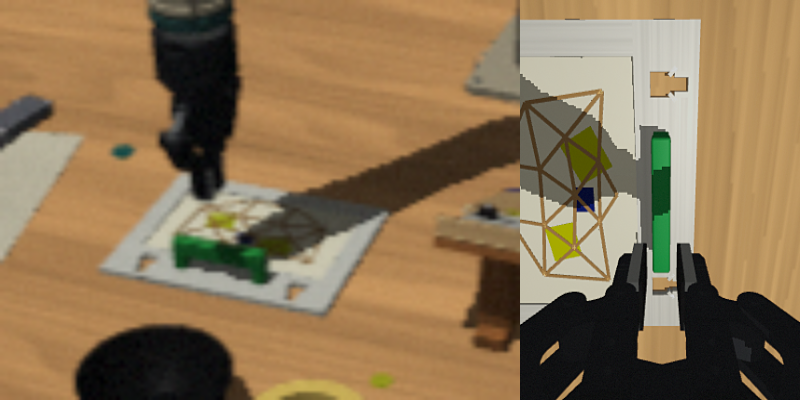

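The combined picture shows that the frame slipped out of the fingers when they opened. It lies flat on the table again, and the green bar is between and below the open fingers. I'll measure it again. This time I'll grip at a light force, tilt the frame by pressing it on the bare part of the board, and then lock the opening.

```bash
python3 - <<'E'
from h import *
from cell import ctrl,eyes
c=load("w3.npz")
_,m=mask(c,(45,80,25),(90,255,255),60); m[:, :200]=0
ct=max(cv2.findContours(m,0,1)[0],key=cv2.contourArea); print(cv2.boundingRect(ct))
bx=cv2.boxPoints(cv2.minAreaRect(ct)); P=np.array([cast(c,p,(0,0,1),.040) for p in bx]); print(P.round(4).tolist(),P.mean(0))
hsv=cv2.cvtColor(c["color"],cv2.COLOR_RGB2HSV); w=((hsv[...,1]<40)&(hsv[...,2]>130)).astype(np.uint8)
W=np.array([cast(c,(np.flatnonzero(w[r,150:400]).max()+150.5,r),(0,0,1),.006) for r in range(30,225,5)])
f=np.polyfit(W[:,1],W[:,0],1); k=abs(W[:,0]-np.polyval(f,W[:,1]))<.0015; f=np.polyfit(W[k,1],W[k,0],1)
print("edge x at -.207",np.polyval(f,-.207),"yaw",np.degrees(np.arctan(-f[0])),k.sum())
ys=[np.flatnonzero(w[:250,col]) for col in (275,280,284)]; print([(y.min(),y.max()) for y in ys])
t=eyes.camera("top"); r,_=mask(t,(45,120,40),(80,255,255)); print(r, cast(t,r[0][0],(0,0,1),.04))
E
```

```text
(241, 126, 21, 136)
[[0.5386, -0.2535, 0.04], [0.5369, -0.1555, 0.04], [0.5497, -0.1551, 0.04], [0.5533, -0.253, 0.04]] [ 0.54460858 -0.20426672  0.04      ]
edge x at -.207 0.5735277229559532 yaw 1.7374365668233402 39
[(np.int64(19), np.int64(233)), (np.int64(19), np.int64(233)), (np.int64(19), np.int64(242))]
[([284.8, 197.6], [283, 197, 5, 2, 9]), ([457.8, 215.5], [453, 210, 12, 13, 77])] [ 0.54199921 -0.16594773  0.04      ]
```

```bash
python3 - <<'E'
from h import *
from cell import ctrl
print(togo(ctrl.get_obs(),[.5446,-.205,.0205],np.radians(1.75)))
E
```

```text
(array([ 0.59, -0.05,  7.88]), np.float64(-0.003))
```

>>> {"method": "carry_out", "body": {
  "increments": [0.6,0,1,0,0.3,0.6,0,4,0,0.3,0.6,0,7,0,0.3,0.6,0,7.9,0,0.3,0.6,0,7.9,0,0.3]
}}

```text
time_s: 5.78
position: [0.5447, -0.2046, 0.0198]
orientation: [0.697, 0.717, -0.0, -0.001]
ft_force: [-0.3, -0.1, 0.3]
grip_width: 0.0301
grip_force: 0.0
```

>>> {"method": "carry_out", "body": {
  "increments": [0,0,0,0,0.5,0,0,0,0,0.6,0,0,0,0,0.8,0,0,0,0,1,0,0,0,0,1],
  "squeeze": 40
}}

```text
time_s: 6.4
position: [0.5455, -0.205, 0.0214]
orientation: [0.697, 0.717, 0.0, 0.001]
ft_force: [-1.2, -0.1, 7.4]
grip_width: 0.013
grip_force: 40.3
```

>>> {"method": "carry_out", "body": {
  "increments": [0,0,-1.5,0,1,0,0,-5,0,1,0,0,-10,0,1,0,0,-15,0,1,0,0,-19,0,1]
}}

```text
time_s: 7.02
position: [0.5452, -0.2048, 0.213]
orientation: [0.697, 0.717, 0.0, 0.001]
ft_force: [0.5, -0.1, -3.5]
grip_width: 0.0128
grip_force: 39.3
```

```bash
python3 - <<'E'
from h import *
from cell import ctrl
o=ctrl.get_obs();print(o["position"],o["grip_width"],o["grip_force"],o["ft_force"],o["wrist_torque"])
# grip point when pressed on the bare board: bar 60 mm (slope) below the studs' line
a=np.radians(25); mid=np.array([.517+.0059,.219,.117]); u=np.array([np.cos(a),0,np.sin(a)]); n=np.array([-np.sin(a),0,np.cos(a)])
for s,h in [(-.050,.031),(0,.031)]:
    p=mid+s*u+h*n; print(s,h,p,togo(o,p+[0,0,.05],np.radians(-.2)))
E
```

```text
[ 0.54518839 -0.20481948  0.21298374] 0.012775263301233322 39.33532655239105 [ 0.47548226 -0.11809817 -3.48461543] [ 0.01845443 -0.2873172   0.00295459]
-0.05 0.031 [0.46448344 0.219      0.12396463] (array([42.59, -6.9 ,  3.87]), np.float64(0.031))
0 0.031 [0.50979883 0.219      0.14509554] (array([42.46, -2.37,  1.76]), np.float64(0.031))
```

>>> {"method": "carry_out", "body": {
  "increments": [6,-1,0,0.01,1,12,-2,0,0.02,1,18,-3,0,0.03,1,24,-4,0,0.03,1,30,-5,0,0.03,1]
}}

```text
time_s: 7.65
position: [0.486, 0.0956, 0.211]
orientation: [0.708, 0.706, 0.001, 0.0]
ft_force: [1.3, -0.2, -4.0]
grip_width: 0.0133
grip_force: 39.4
```

>>> {"method": "carry_out", "body": {
  "increments": [6,-1,1,0,1,12,-1.9,2.5,0,1,12.6,-1.9,3.9,0,1,12.6,-1.9,3.9,0,1,12.6,-1.9,3.9,0,1]
}}

```text
time_s: 8.28
position: [0.4687, 0.2178, 0.172]
orientation: [0.709, 0.705, 0.0, 0.001]
ft_force: [-0.2, -1.1, -2.9]
grip_width: 0.0129
grip_force: 39.4
```

```bash
python3 - <<'E'
from h import *
from cell import ctrl
o=ctrl.get_obs();print(o["position"],o["grip_width"],o["grip_force"],o["ft_force"],o["wrist_torque"],togo(o,[.4645,.219,.114],np.radians(-.2)))
E
```

```text
[0.46866141 0.21776707 0.17195104] 0.012855688941557973 39.44472849369049 [-0.17617429 -1.07226211 -2.90570689] [-0.00986937 -0.19857166  0.01167211] (array([ 0.13, -0.42,  5.79]), np.float64(-0.001))
```

>>> {"method": "carry_out", "body": {
  "increments": [0.1,-0.4,1.5,0,1,0.1,-0.4,3,0,1,0.1,-0.4,4,0,1,0.1,-0.4,4.3,0,1,0.1,-0.4,4.3,0,1],
  "squeeze": 22
}}

```text
time_s: 8.9
position: [0.4642, 0.2205, 0.1282]
orientation: [0.708, 0.706, -0.0, 0.0]
ft_force: [-0.3, -0.6, -2.8]
grip_width: 0.013
grip_force: 39.4
```

>>> {"method": "carry_out", "body": {
  "increments": [0,0,0.3,0,1,0,0,0.6,0,1,0,0,0.9,0,1,0,0,0.9,0,1]
}}

```text
time_s: 9.4
position: [0.4623, 0.221, 0.1221]
orientation: [0.708, 0.707, -0.0, -0.002]
ft_force: [-10.9, -2.5, 28.6]
grip_width: 0.0129
grip_force: 60.5
```

>>> {"method": "carry_out", "body": {
  "increments": [0,0,-0.3,0,0.68,0,0,-0.2,0,0.66,0,0,0,0,0.64,0,0,0.2,0,0.62,0,0,0.2,0,0.6],
  "squeeze": 60
}}

```text
time_s: 10.02
position: [0.4609, 0.2209, 0.1164]
orientation: [0.707, 0.707, -0.002, -0.002]
ft_force: [-6.5, 0.1, 2.3]
grip_width: 0.0171
grip_force: 8.7
```

```bash
python3 - <<'E'
from h import *
from cell import ctrl,eyes
o,c=wrist(ctrl,eyes,"w4");print(o["position"],o["grip_width"],o["grip_force"],o["ft_force"],o["wrist_torque"])
s=eyes.camera("scene");cv2.imwrite("pics/s4.png",np.hstack([cv2.resize(s["color"][140:240,240:390],(480,320)),cv2.resize(c["color"][:,100:400],(250,320))])[:,:,::-1])
E
```

```text
[0.46088698 0.22091889 0.11642688] 0.017077426885996654 8.712791064754128 [-6.45200301  0.12399745  2.27768546] [ 0.19917037  1.17125225 -0.05315602]
```

View pics/s4.png

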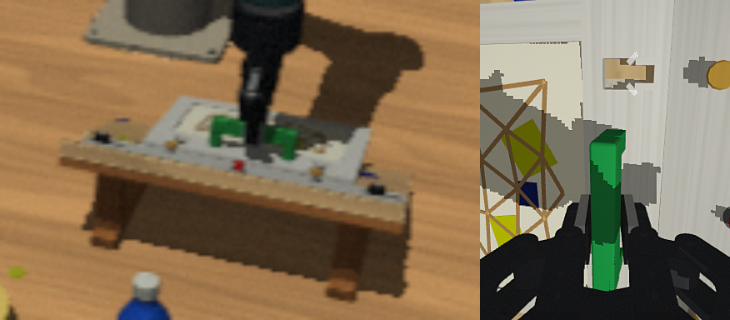

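The picture shows the frame on the bare part of the board below the studs, its top edge clear of them. The green bar is between the fingers and partly tilted. I'll keep opening in small steps.

>>> {"method": "carry_out", "body": {
  "increments": [0.1,0,0,0,0.59,0.1,0,0,0,0.58,0.1,0,0,0,0.57,0.1,0,0,0,0.56,0.1,0,0,0,0.55]
}}

```text
time_s: 10.75
position: [0.4618, 0.221, 0.1163]
orientation: [0.708, 0.706, -0.002, -0.001]
ft_force: [-5.6, -1.8, -1.7]
grip_width: 0.0192
grip_force: 2.6
```

>>> {"method": "carry_out", "body": {
  "increments": [0,0,0,0,0.54,0,0,0,0,0.53,0,0,0,0,0.52]
}}

```text
time_s: 11.12
position: [0.4627, 0.2211, 0.1167]
orientation: [0.708, 0.706, -0.001, -0.001]
ft_force: [-4.7, -3.1, -1.6]
grip_width: 0.0203
grip_force: 2.5
```

>>> {"method": "carry_out", "body": {
  "increments": [0,0,0,0,0.53,0,0,0,0,0.54,0,0,0,0,0.55,0,0,0,0,0.555]
}}

```text
time_s: 11.62
position: [0.4621, 0.221, 0.1167]
orientation: [0.708, 0.706, -0.002, -0.001]
ft_force: [-5.7, -1.8, -0.7]
grip_width: 0.019
grip_force: 3.1
```

```bash
python3 - <<'E'
from h import *
from cell import ctrl,eyes
o,c=wrist(ctrl,eyes,"w5");print(o["position"],o["grip_width"],o["grip_force"],o["ft_force"],o["wrist_torque"])
# frame's top edge on the board plane (+6 mm): yaw and place; stud heads
a=np.radians(25);n=np.array([-np.sin(a),0,np.cos(a)]);m=np.array([.5229,.219,.117])
cv2.imwrite("pics/w5b.png",cv2.resize(c["color"][:300,150:450],(600,600))[:,:,::-1])
E
```

```text
[0.46205648 0.22102371 0.11666401] 0.019022546941919995 3.1301977392286062 [-5.67239292 -1.79066607 -0.72720071] [-0.44234331  1.2725161   0.04555994]
```

View pics/w5b.png

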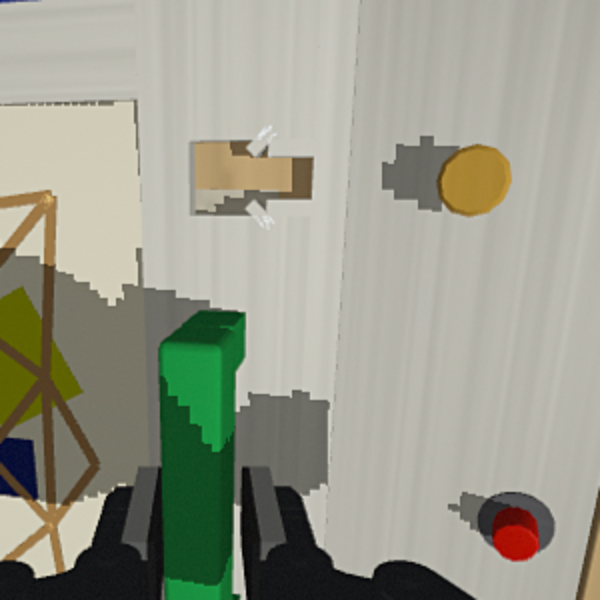

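The crop shows the frame lying on the board. One keyhole mouth has its left edge at u=191 and spans v=141..215 (px 245.5, 70.5..107.5). The stud head is at (476,180), which is px (388,90), and the red catch is at px (408,268).

```bash
cat >> h.py <<'E'
a=np.radians(25);N=np.array([-np.sin(a),0,np.cos(a)]);U=np.array([np.cos(a),0,np.sin(a)]);MID=np.array([.5229,.219,.117])
def onface(c,uv,h):
    """pixel -> (up-slope, y) in mm relative to studs' midpoint, on the plane h above the face"""
    X=cast(c,uv,N,N@MID+h); return np.round(np.array([(X-MID)@U,X[1]-MID[1]])*1000,1)
E
python3 - <<'E'
from h import *
c=load("w5.npz")
for nm,uv,h in [("mouth TL",(245.5,70.5),.006),("mouth BL",(245.5,107.5),.006),("slot end top",(306.5,78.5),.006),("slot end bot",(306.5,99.5),.006),("edge far",(329.5,0.5),.006),("edge near",(315,240),.006),("stud",(388,90),.014),("catch",(408.5,270),.010),("bar top far end",(231,174),.040),("bar far end r",(270,172),.040)]:
    print(nm,onface(c,uv,h))
E
```

```text
mouth TL [-67.6  88.8]
mouth BL [-67.7  70.9]
slot end top [-36.3  84.5]
slot end bot [-35.8  75.2]
edge far [-28.  115.2]
edge near [-27.4   3.9]
stud [-0.7 79.4]
catch [17.6  0.1]
bar top far end [-58.2  44.8]
bar far end r [-40.1  47.7]
```

>>> {"method": "carry_out", "body": {
  "increments": [0,-0.1,0.2,0,0.545,0,-0.2,0.4,0,0.535,0,-0.3,0.6,0,0.525,0,-0.4,0.7,0,0.515,0,-0.4,0.7,0,0.51]
}}

```text
time_s: 12.3
position: [0.4598, 0.2217, 0.11]
orientation: [0.708, 0.706, -0.0, -0.0]
ft_force: [-3.7, -0.8, -0.7]
grip_width: 0.0209
grip_force: 1.7
```

>>> {"method": "carry_out", "body": {
  "increments": [0,0,0,0,0.5,0,0,0,0,0.49,0,0,0,0,0.48,0,0,0,0,0.48]
}}

```text
time_s: 12.8
position: [0.461, 0.222, 0.1106]
orientation: [0.708, 0.706, 0.001, 0.0]
ft_force: [0.4, -0.3, -0.3]
grip_width: 0.0226
grip_force: 0.1
```

```bash
cat >> h.py <<'E'
def holes(c):
    """light-blob outline data: bar box and the frame's top edge"""
    _,m=mask(c,(45,80,25),(90,255,255),60); ct=max(cv2.findContours(m,0,1)[0],key=cv2.contourArea); return cv2.boundingRect(ct)
E
python3 - <<'E'
from h import *
from cell import ctrl,eyes
o,c=wrist(ctrl,eyes,"w6");print(o["position"],o["grip_width"],o["grip_force"],o["ft_force"],o["wrist_torque"])
g=c["color"].astype(int); r=90
print("bar",holes(c))
for r in (160,185,205): 
    m=mask(c,(45,80,25),(90,255,255),60)[1][r]; x=np.flatnonzero(m); print(r,x.min(),x.max(),onface(c,(x.min(),r),.04),onface(c,(x.max()+1,r),.04))
hs=cv2.cvtColor(c["color"],cv2.COLOR_RGB2HSV)
for r in (60,80,85,95,110): print(r,[int(v) for v in hs[r,225:345:3,1]])
E
```

```text
[0.4610075  0.22199853 0.11064644] 0.022586846097216298 0.1209207036299631 [ 0.41576533 -0.26240275 -0.32988855] [0.06585045 0.05335873 0.01281541]
bar (227, 156, 55, 194)
160 250 281 [-50.3  54. ] [-36.9  55.2]
185 227 274 [-61.1  42.2] [-39.5  44.9]
205 228 269 [-60.9  33.2] [-41.5  36.3]
60 [29, 29, 26, 15, 16, 13, 14, 17, 13, 13, 15, 15, 15, 14, 17, 14, 17, 14, 16, 18, 15, 17, 15, 15, 15, 15, 14, 13, 15, 16, 17, 16, 16, 15, 13, 17, 14, 18, 18, 15]
80 [30, 29, 32, 14, 15, 17, 17, 17, 14, 15, 16, 13, 109, 98, 99, 97, 98, 97, 94, 98, 110, 101, 113, 100, 98, 99, 98, 113, 118, 107, 98, 15, 15, 16, 17, 17, 15, 15, 15, 16]
85 [29, 30, 31, 14, 15, 17, 15, 19, 17, 17, 17, 14, 105, 99, 100, 98, 98, 96, 95, 97, 97, 97, 98, 100, 99, 96, 97, 108, 105, 110, 75, 15, 16, 15, 17, 15, 17, 17, 15, 15]
95 [30, 29, 32, 15, 16, 17, 18, 13, 14, 17, 17, 13, 105, 106, 105, 103, 102, 101, 98, 98, 100, 100, 98, 98, 97, 97, 94, 106, 112, 111, 18, 15, 16, 15, 16, 15, 17, 18, 17, 18]
110 [30, 29, 30, 14, 15, 16, 15, 13, 15, 16, 14, 14, 13, 16, 17, 15, 15, 15, 15, 17, 14, 17, 17, 15, 14, 15, 15, 17, 15, 15, 14, 15, 16, 14, 15, 14, 18, 15, 16, 16]
```

```bash
python3 - <<'E'
from h import *
c=load("w6.npz"); hs=cv2.cvtColor(c["color"],cv2.COLOR_RGB2HSV)
for col in (266,272,300,308): 
    x=np.flatnonzero(hs[40:140,col,1]>60)+40; print(col,x.min(),x.max()+1,onface(c,(col,x.min()),.006),onface(c,(col,x.max()+1),.006))
print(onface(c,(260.5,90),.006),onface(c,(317,87),.006))
print([int(v) for v in c["color"][195,220:280:2,1]]);print([int(v) for v in c["color"][195,220:280:2,0]])
e=cv2.Canny(c["color"],40,120); print(np.flatnonzero(e[30,300:400])+300,np.flatnonzero(e[110,300:400])+300)
E
```

```text
266 71 97 [-57.8  89. ] [-57.7  77.3]
272 71 97 [-54.8  88.9] [-54.6  77.3]
300 79 100 [-41.3  85.2] [-40.8  76.1]
308 79 100 [-37.6  85.1] [-37.1  76.1]
[-60.6  80.5] [-33.3  81.7]
[119, 117, 118, 121, 67, 79, 140, 137, 138, 139, 138, 138, 140, 138, 140, 141, 151, 170, 142, 131, 131, 129, 129, 127, 124, 196, 187, 188, 187, 188]
[122, 120, 121, 129, 5, 21, 26, 26, 27, 29, 25, 26, 24, 24, 27, 33, 31, 48, 31, 26, 26, 29, 21, 23, 21, 208, 187, 190, 189, 189]
[] [386 387 388 389 396 397 398 399]
```

>>> {"method": "carry_out", "body": {
  "increments": [0,0.15,0,0,0.49,0,0.15,0,0,0.5,0,0.15,0,0,0.51,0,0.15,0,0,0.52,0,0.15,0,0,0.525],
  "squeeze": 25
}}

```text
time_s: 13.48
position: [0.4603, 0.2219, 0.1102]
orientation: [0.708, 0.707, -0.001, -0.001]
ft_force: [-4.9, 0.5, 5.0]
grip_width: 0.0203
grip_force: 2.7
```

>>> {"method": "carry_out", "body": {
  "increments": [0,0,0,0,0.53,0,0,0,0,0.535,0,0,0,0,0.54,0,0,0,0,0.545]
}}

```text
time_s: 13.98
position: [0.4601, 0.2219, 0.1102]
orientation: [0.708, 0.707, -0.001, -0.001]
ft_force: [-6.0, 0.1, 5.0]
grip_width: 0.0195
grip_force: 6.4
```

```bash
python3 - <<'E'
from h import *
from cell import ctrl
o=ctrl.get_obs();print(o["position"],o["grip_width"],o["grip_force"],o["ft_force"],o["wrist_torque"])
E
```

```text
[0.46009016 0.22190448 0.1102405 ] 0.01948533469785601 6.431672489270568 [-5.98868444  0.07339212  4.99954597] [0.16658919 1.24526517 0.00553577]
```

>>> {"method": "carry_out", "body": {
  "increments": [0,-0.15,0,0,0.545,0,-0.3,0,0,0.545,0,-0.3,-0.1,0,0.545,0,-0.3,-0.2,0,0.55,0,-0.3,-0.2,0,0.555]
}}

```text
time_s: 14.6
position: [0.4589, 0.2216, 0.1123]
orientation: [0.708, 0.706, 0.0, 0.0]
ft_force: [0.7, -0.2, -2.9]
grip_width: 0.0195
grip_force: 11.6
```

```bash
python3 - <<'E'
from h import *
from cell import ctrl
o=ctrl.get_obs();print(o["position"],o["grip_width"],o["grip_force"],o["ft_force"],o["wrist_torque"])
E
```

```text
[0.4589113  0.22157091 0.11229513] 0.0194605969691401 11.58276155591011 [ 0.7284106  -0.21299378 -2.91194057] [ 0.00991721 -0.10185665 -0.03798069]
```

>>> {"method": "carry_out", "body": {
  "increments": [0,0,-0.3,0,0.555,0,0,-0.7,0,0.555,0,0,-1.2,0,0.555,0,0,-1.8,0,0.555,0,0,-2.2,0,0.555]
}}

```text
time_s: 15.22
position: [0.4587, 0.2218, 0.1349]
orientation: [0.708, 0.706, 0.0, 0.0]
ft_force: [-0.1, -0.8, -2.9]
grip_width: 0.019
grip_force: 11.5
```

```bash
python3 - <<'E'
from h import *
from cell import ctrl,eyes
o,c=wrist(ctrl,eyes,"w7");print(o["position"],o["grip_width"],o["grip_force"],o["ft_force"],o["wrist_torque"])
s=eyes.camera("scene");cv2.imwrite("pics/s7.png",np.hstack([cv2.resize(s["color"][130:220,240:390],(500,300)),cv2.resize(c["color"][:,100:400],(300,300))])[:,:,::-1])
cv2.imwrite("pics/s7.png",np.hstack([cv2.resize(s["color"][140:240,250:350],(400,400)),cv2.resize(c["color"][:,100:484],(400,400))])[:,:,::-1])
E
```

```text
[0.45866518 0.22180263 0.13487019] 0.01898842654736882 11.507644951343536 [-0.05934809 -0.76794725 -2.92494872] [-0.01099312 -0.08999519 -0.01437382]
```

View pics/s7.png

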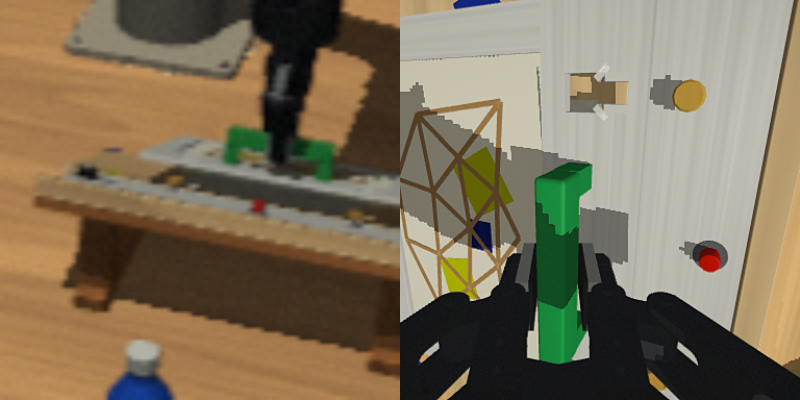

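The picture shows the frame hanging tilted in the grip and clear of the board. A mouth is at px (261..., 71–107), its slot end is at about px (319,89), the stud head is at px (377,92), and the bar top edges are at px 231 and 272.

```bash
cat >> h.py <<'E'
def keyhole(c,guess,win=45):
    """mouth: wood-coloured/dark blob seen in the grey plate near the guess; stud: brass blob. pixel boxes"""
    hs=cv2.cvtColor(c["color"],cv2.COLOR_RGB2HSV); u,v=guess
    m=(hs[...,1]>60).astype(np.uint8); k,l,s,ce=cv2.connectedComponentsWithStats(m)
    out=[s[i].tolist() for i in range(1,k) if s[i,4]>60 and abs(ce[i][0]-u)<win and abs(ce[i][1]-v)<win]
    b,_=mask(c,(15,150,100),(28,255,255),60); return out,[x for x in b if x[1][2]<45 and x[1][3]<45]
E
python3 - <<'E'
from h import *
from cell import ctrl
c=load("w7.npz"); o=ctrl.get_obs(); T=o["position"]
print(keyhole(c,(290,90)))
m=mask(c,(45,80,25),(90,255,255),60)[1]
for r in (180,200,220): x=np.flatnonzero(m[r]); print(r,x.min(),x.max(),[int(q) for q in c["color"][r,x.min():x.max()+3:3,1]])
for th in (18,22,25):
    t=np.radians(th); n=np.array([-np.sin(t),0,np.cos(t)]); u=np.array([np.cos(t),0,np.sin(t)])
    for d in (.011,):
        B=T+[0,0,d]; f=lambda uv,h:cast(c,uv,n,n@B+h-.031)-B
        for nm,uv,h in [("mouthTL",(261,71),.006),("mouthBL",(261,107.5),.006),("slotT",(319,79),.006),("slotB",(319,99),.006),("barL",(231,190),.04),("barR",(271,190),.04)]:
            q=f(uv,h); print(th,nm,"fx %.1f fy %.1f"%(q@u*1000+66,q[1]*1000))
E
```

```text
([[263, 70, 57, 31, 1276]], [([377.5, 91.5], [363, 77, 31, 30, 731]), ([112.6, 225.6], [101, 201, 35, 42, 108]), ([137.0, 266.4], [136, 245, 3, 40, 62]), ([345.3, 366.1], [338, 356, 18, 19, 157])])
180 230 283 [102, 136, 136, 137, 137, 139, 138, 140, 149, 165, 132, 131, 129, 128, 128, 130, 130, 128, 191]
200 230 271 [63, 78, 77, 136, 138, 139, 140, 139, 149, 162, 133, 131, 130, 127, 187]
220 231 271 [67, 78, 78, 77, 77, 76, 137, 141, 157, 144, 131, 132, 61, 64, 109]
18 mouthTL fx 62.6 fy 86.0
18 mouthBL fx 62.7 fy 69.3
18 slotT fx 89.7 fy 82.1
18 slotB fx 90.3 fy 73.4
18 barL fx 59.6 fy 37.2
18 barR fx 77.0 fy 38.9
22 mouthTL fx 60.7 fy 86.0
22 mouthBL fx 60.8 fy 69.3
22 slotT fx 88.2 fy 82.0
22 slotB fx 88.8 fy 73.5
22 barL fx 60.1 fy 37.0
22 barR fx 77.9 fy 39.1
25 mouthTL fx 59.3 fy 86.0
25 mouthBL fx 59.4 fy 69.3
25 slotT fx 87.1 fy 82.0
25 slotB fx 87.7 fy 73.5
25 barL fx 60.4 fy 36.9
25 barR fx 78.6 fy 39.4
```

```bash
python3 - <<'E'
from h import *
from cell import ctrl
c=load("w7.npz"); o=ctrl.get_obs(); T=o["position"]
s=onface(c,(378,91.8),.014); k=onface(c,(100+(709-400)*.96,261*.96),.010); print("stud",s,"catch",k)
B=T+[0,0,.011]
mt=[cast(c,uv,N,N@B-.025) for uv in ((262,71),(262,107.5),(319.5,79),(319.5,99))]
for q in mt: print(((q-MID)@U*1000).round(1),((q-MID)@N*1000).round(1),((q-MID)[1]*1000).round(1))
E
```

```text
stud [-0.7 79.4] catch [17.   0.6]
-52.1 28.2 88.9
-51.9 28.2 72.2
-24.5 28.2 84.8
-24.0 28.2 76.4
```

>>> {"method": "carry_out", "body": {
  "increments": [0,0.6,-0.6,0,0.555,-0.1,1.6,-1.1,0,0.555,-0.1,2.8,-1.6,0,0.555,-0.1,3.9,-1.8,0,0.555,-0.1,3.9,-1.8,0,0.555]
}}

```text
time_s: 15.95
position: [0.4989, 0.2204, 0.1524]
orientation: [0.708, 0.706, 0.0, 0.0]
ft_force: [-0.8, -0.3, -3.7]
grip_width: 0.0192
grip_force: 11.2
```

```bash
python3 - <<'E'
from h import *
from cell import ctrl,eyes
o,c=wrist(ctrl,eyes,"w8"); T=o["position"]; print(T,o["grip_width"],o["ft_force"],o["wrist_torque"])
print(keyhole(c,(290,90)))
g=cv2.resize(c["color"][40:140,220:400],(720,400)); cv2.imwrite("pics/w8b.png",g[:,:,::-1])
E
```

```text
[0.49891791 0.22043579 0.15240759] 0.019205879127067817 [-0.75359791 -0.31332457 -3.71560637] [ 0.04543601 -0.05678651 -0.02850959]
([[272, 75, 29, 29, 610]], [([285.0, 86.3], [273, 77, 25, 19, 385]), ([117.9, 227.3], [100, 202, 37, 41, 143]), ([136.8, 268.7], [136, 251, 3, 34, 61])])
```

```bash
python3 - <<'E'
from h import *
c=load("w8.npz"); o=np.array([.49892,.22044,.15241])
print("head",onface(c,(286.5,89.5),.014))
B=o+[0,0,.011]; h=(B-MID)@N-.025; print("plate top h",h)
for uv in ((262,71),(262,107.5)): print(onface(c,uv,h))
E
```

```text
head [-0.1 79.1]
plate top h 0.02719613031291291
[-8.1 87.5]
[-7.9 70.8]
```

View pics/w8b.png

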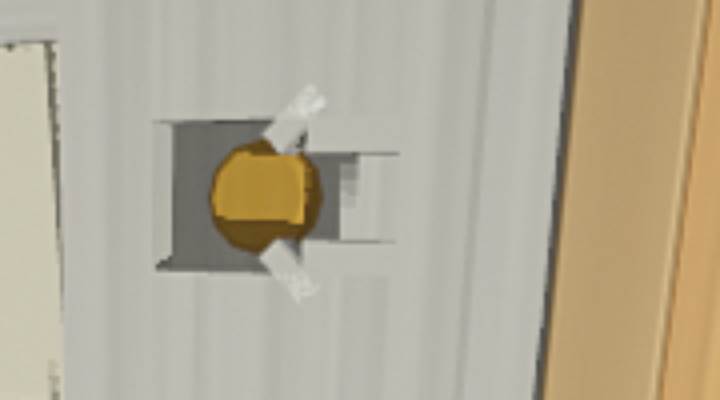

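The crop shows the stud head centred in the mouth: head (267,197), mouth rows 120–271, left edge at 155. It needs about 1 mm more up-slope, then straight down along the normal.

>>> {"method": "carry_out", "body": {
  "increments": [0,0.2,0,0,0.555,0,0.4,0.5,0,0.555,0,0.5,0.8,0,0.555,0,0.6,1.05,0,0.555,0,0.7,1.25,0,0.555]
}}

```text
time_s: 16.62
position: [0.504, 0.2206, 0.1396]
orientation: [0.708, 0.706, -0.0, -0.0]
ft_force: [-1.9, 0.1, -0.4]
grip_width: 0.019
grip_force: 12.5
```

```bash
python3 - <<'E'
from h import *
from cell import ctrl,eyes
o=ctrl.get_obs();T=o["position"];print(T,o["grip_width"],o["grip_force"],o["ft_force"],o["wrist_torque"], "underside h",((T+[0,0,.011]-MID)@N-.031)*1000)
E
```

```text
[0.50401725 0.22061351 0.13964076] 0.018994808832651717 12.491559572517872 [-1.86172955  0.1142401  -0.395864  ] [-0.03752463  0.23582856 -0.00554124] underside h 7.469083755983985
```

>>> {"method": "carry_out", "body": {
  "increments": [0,0.1,0.2,0,0.555,0,0.2,0.4,0,0.555,0,0.25,0.55,0,0.555,0,0.3,0.7,0,0.555,0,0.3,0.7,0,0.555]
}}

```text
time_s: 17.25
position: [0.5076, 0.2207, 0.1329]
orientation: [0.708, 0.706, 0.0, -0.0]
ft_force: [-3.6, 0.6, 3.0]
grip_width: 0.0192
grip_force: 10.7
```

```bash
python3 - <<'E'
from h import *
from cell import ctrl,eyes
o,c=wrist(ctrl,eyes,"w9");T=o["position"];print(T,o["grip_width"],o["grip_force"],o["ft_force"],o["wrist_torque"], "underside h",((T+[0,0,.011]-MID)@N-.031)*1000)
b,_=mask(c,(15,140,60),(28,255,255),60);print(b)
E
```

```text
[0.50757136 0.22069558 0.13293178] 0.0192305174194356 10.735081359744072 [-3.64835946  0.62517233  3.01352745] [-0.02789795  0.55109376  0.05434323] underside h -0.11336073352680512
[([272.0, 89.2], [257, 74, 31, 32, 785]), ([154.8, 183.9], [94, 95, 121, 194, 3625]), ([489.0, 356.9], [459, 343, 53, 31, 711])]
```

>>> {"method": "carry_out", "body": {
  "increments": [0,0.05,0.1,0,0.555,0,0.1,0.2,0,0.555,0,0.12,0.3,0,0.555,0,0.12,0.3,0,0.555]
}}

```text
time_s: 17.8
position: [0.5079, 0.2208, 0.1313]
orientation: [0.708, 0.706, -0.0, -0.001]
ft_force: [-8.2, -1.2, 15.9]
grip_width: 0.0193
grip_force: 11.7
```

```bash
python3 - <<'E'
from h import *
from cell import ctrl,eyes
o,c=wrist(ctrl,eyes,"w10");T=o["position"];print(T,o["grip_width"],o["grip_force"],o["ft_force"],o["wrist_torque"], "underside h",((T+[0,0,.011]-MID)@N-.031)*1000)
hs=cv2.cvtColor(c["color"],cv2.COLOR_RGB2HSV)
m=mask(c,(45,80,25),(90,255,255),60)[1]
x=np.flatnonzero(m[185]); print(x.min(),x.max(),onface(c,(x.min(),185),.04))
b,_=mask(c,(15,140,60),(28,255,255),60);print(b[:1],onface(c,b[0][0],.014))
E
```

```text
[0.50786977 0.22080486 0.13130341] 0.019274146596646776 11.69587679207325 [-8.23481972 -1.21245336 15.87869923] [-0.19722898  1.57358832 -0.06958178] underside h -1.7152742762271862
229 277 [-8.3 41.5]
[([271.6, 89.4], [256, 74, 32, 32, 803])] [-0.2 79.5]
```

>>> {"method": "carry_out", "body": {
  "increments": [0,-0.2,0.1,0,0.555,0,-0.4,0.18,0,0.555,0,-0.6,0.27,0,0.555,0,-0.8,0.36,0,0.555]
}}

```text
time_s: 18.35
position: [0.507, 0.2211, 0.1294]
orientation: [0.708, 0.706, 0.006, 0.004]
ft_force: [3.2, -0.6, 14.5]
grip_width: 0.0192
grip_force: 9.4
```

```bash
cat > st.py <<'E'
from h import *
from cell import ctrl,eyes
o,c=wrist(ctrl,eyes,"wl");T=o["position"];print(T,o["grip_width"],o["grip_force"],o["ft_force"].round(1),o["wrist_torque"].round(2), "h %.1f s %.1f"%tuple([((T+[0,0,.011]-MID)@N-.031)*1000,(T+[0,0,.011]-MID)@U*1000]))
m=mask(c,(45,80,25),(90,255,255),60)[1]
x=np.flatnonzero(m[185]); print(x.min(),x.max(),"bar left s,y",onface(c,(x.min(),185),.04))
b,_=mask(c,(15,140,60),(28,255,255),60);print(b[:1],onface(c,b[0][0],.014)); print("red",mask(c,(0,150,80),(8,255,255),10)[0])
E
python3 st.py
```

```text
[0.50695516 0.22107574 0.12939951] 0.019163570547985197 9.410237073898315 [ 3.2 -0.6 14.5] [-0.19 -0.75  0.01] h -3.1 s -4.6
230 279 bar left s,y [-8.9 42.3]
[([273.5, 90.2], [258, 74, 32, 33, 825])] [-0.2 79.5]
red []
```

>>> {"method": "carry_out", "body": {
  "increments": [0,-0.1,-0.05,0,0.555,0,-0.2,-0.05,0,0.555,0,-0.3,-0.02,0,0.555,0,-0.35,0,0,0.555]
}}

```text
time_s: 18.9
position: [0.4975, 0.2208, 0.1262]
orientation: [0.708, 0.706, 0.0, 0.0]
ft_force: [0.2, 0.1, 3.6]
grip_width: 0.0192
grip_force: 11.8
```

```bash
python3 st.py
```

```text
[0.49749813 0.22075418 0.12618625] 0.01924718995199166 11.7809247225523 [0.2 0.1 3.6] [ 0.05 -0.43  0.02] h -2.0 s -14.5
229 279 bar left s,y [-19.7  41.6]
[([296.1, 89.2], [280, 73, 34, 33, 860])] [-0.4 79.5]
red [([332.5, 252.0], [327, 244, 13, 16, 156])]
```

>>> {"method": "carry_out", "body": {
  "increments": [0,-0.2,0.09,0,0.555,0,-0.4,0.18,0,0.555,0,-0.55,0.25,0,0.555,0,-0.7,0.32,0,0.555,0,-0.7,0.32,0,0.555]
}}

```text
time_s: 19.58
position: [0.4917, 0.2204, 0.1233]
orientation: [0.708, 0.706, 0.001, 0.001]
ft_force: [5.3, 0.4, 0.5]
grip_width: 0.0195
grip_force: 11.2
```

```bash
python3 st.py
```

```text
[0.49173289 0.22039416 0.12329248] 0.019464132083926878 11.244602166116238 [5.3 0.4 0.5] [-0.14 -1.21  0.07] h -2.2 s -20.9
229 279 bar left s,y [-26.1  41.3]
[([402.0, 69.6], [399, 52, 7, 36, 61])] [33.3 85.9]
red [([341.2, 258.0], [330, 246, 23, 25, 434])]
```

>>> {"method": "carry_out", "body": {
  "increments": [0,-0.1,0.05,0,0.555,0,-0.2,0.09,0,0.555,0,-0.2,0.09,0,0.555]
}}

```text
time_s: 20.0
position: [0.4917, 0.2204, 0.1232]
orientation: [0.708, 0.706, 0.003, 0.002]
ft_force: [6.8, -1.9, 2.0]
grip_width: 0.0193
grip_force: 10.8
```

```bash
python3 st.py; python3 - <<'E'
from h import *
c=load("wl.npz"); r,m=mask(c,(0,150,80),(8,255,255),10); print("catch if up",onface(c,r[0][0],.010),"if flush",onface(c,r[0][0],.0))
x,y,w,h,_=r[0][1]
for hh in (.0,.005,.01): print(hh,onface(c,(x,y+h/2),hh),onface(c,(x+w,y+h/2),hh),onface(c,(x+w/2,y),hh),onface(c,(x+w/2,y+h),hh))
b,_=mask(c,(10,120,60),(28,255,255),60); print(b)
E
```

```text
[0.49167266 0.22040334 0.12317983] 0.01934596539714259 10.827565547078848 [ 6.8 -1.9  2. ] [-0.2  -1.75  0.04] h -2.2 s -21.0
229 279 bar left s,y [-26.2  41.3]
[([310.4, 88.2], [294, 72, 34, 33, 891])] [-0.6 79.5]
red [([341.3, 257.8], [330, 246, 23, 25, 432])]
catch if up [17.8  1.8] if flush [16.6 -3.8]
0.0 [11.  -5.6] [22.3 -2.8] [16.2  2.9] [ 17.3 -11.4]
0.005 [11.7 -2.7] [22.7 -0.1] [16.7  5.5] [17.9 -8.4]
0.01 [12.5  0.1] [23.1  2.7] [17.3  8. ] [18.4 -5.3]
[([30.4, 190.2], [0, 0, 89, 376, 15565]), ([393.0, 136.3], [372, 0, 41, 290, 667]), ([451.6, 38.1], [439, 0, 27, 97, 511]), ([485.5, 56.4], [442, 0, 70, 152, 3914]), ([310.4, 88.2], [294, 72, 34, 34, 902]), ([154.9, 188.7], [91, 96, 124, 194, 4843]), ([435.3, 124.2], [429, 98, 14, 56, 184]), ([504.4, 134.5], [500, 118, 12, 35, 119]), ([503.5, 162.4], [497, 145, 14, 36, 106]), ([439.5, 176.7], [433, 153, 14, 50, 162]), ([415.7, 237.8], [402, 155, 30, 165, 309]), ([487.1, 277.4], [423, 174, 89, 207, 4207]), ([432.3, 214.0], [428, 201, 9, 27, 79]), ([504.7, 297.4], [495, 273, 17, 46, 122]), ([492.4, 291.9], [486, 274, 14, 37, 80])]
```

>>> {"method": "carry_out", "body": {
  "increments": [0,0.2,0,0,0.545,0,0.4,0,0,0.53,0,0.4,-0.1,0,0.5,0,0.35,-0.15,0,0.45,0,0.35,-0.15,0,0.42]
}}

```text
time_s: 20.68
position: [0.4902, 0.2208, 0.1232]
orientation: [0.708, 0.707, -0.001, -0.001]
ft_force: [-0.5, 0.8, -0.3]
grip_width: 0.025
grip_force: 0.0
```

```bash
python3 st.py
```

```text
[0.49020637 0.22076603 0.12318668] 0.02504834906356118 0.0 [-0.5  0.8 -0.3] [-0.01  0.04  0.04] h -1.6 s -22.4
234 283 bar left s,y [-25.4  41.8]
[([314.2, 89.0], [297, 73, 35, 33, 895])] [-0.6 79.6]
red [([344.3, 259.1], [333, 247, 23, 25, 435])]
```

>>> {"method": "carry_out", "body": {
  "increments": [0,0.12,-0.1,0,0.4,0,0.12,-0.6,0,0.4,0,0.12,-1.5,0,0.4,0,0.12,-3,0,0.4,0,0.12,-5.5,0,0.4]
}}

```text
time_s: 21.35
position: [0.4926, 0.2205, 0.1796]
orientation: [0.708, 0.706, -0.0, -0.0]
ft_force: [0.2, 1.0, -0.3]
grip_width: 0.0256
grip_force: 0.0
```

>>> {"method": "carry_out", "body": {
  "increments": [0,0,-3,0,0.4,0,-1,-7,0,0.2,0,-2,-9,0,0,0,-2,-9,0,0,0,-2,-9,0,0]
}}

```text
time_s: 21.98
position: [0.4723, 0.2207, 0.2678]
orientation: [0.708, 0.707, -0.001, -0.0]
ft_force: [0.1, -0.4, -0.1]
grip_width: 0.0427
grip_force: 0.0
```

```bash
python3 - <<'E'
from h import *
from cell import ctrl,eyes
o,c=wrist(ctrl,eyes,"w12");print(o["position"],o["ft_force"].round(1))
r=mask(c,(0,150,80),(8,255,255),10)[0];print("red",r,[onface(c,x[0],.01) for x in r])
m=mask(c,(45,80,25),(90,255,255),60)[1];k=holes(c);print("bar",k)
for rr in (k[1]+k[3]//3,k[1]+2*k[3]//3): x=np.flatnonzero(m[rr]);print(onface(c,(x.min(),rr),.04),onface(c,(x.max()+1,rr),.04))
b,_=mask(c,(15,150,60),(28,255,255),60);print([(x,onface(c,x[0],.014)) for x in b if x[1][2]<45 and x[1][3]<45])
x0=200;cv2.imwrite("pics/fin.png",c["color"][:,:,::-1])
# edge of frame against rail: print V along row through the catch line
r=int(r[0][0][1])-12; print(r,[int(q) for q in c["color"][r,240:310:2].mean(1)],onface(c,(240,r),.006),onface(c,(310,r),.006))
E
```

```text
[0.47225632 0.22067877 0.26780273] [ 0.1 -0.4 -0.1]
red [([319.6, 179.3], [314, 174, 12, 12, 106])] [array([18.2,  0.3])]
bar (263, 126, 27, 108)
[-25.2  18.8] [-6.7 20.5]
[-24.8 -14.8] [ -6.6 -12.1]
[(([302.9, 89.6], [295, 82, 17, 16, 203]), array([-0.5, 79.5])), (([457.8, 316.9], [443, 300, 26, 34, 304]), array([ 144.8, -105.8]))]
167 [180, 180, 185, 92, 71, 106, 104, 103, 104, 105, 104, 106, 38, 66, 67, 68, 67, 68, 76, 62, 63, 55, 185, 172, 170, 166, 168, 171, 167, 169, 168, 167, 171, 170, 167] [-66.5   2.6] [ 7.5 10.1]
```

```bash
python3 - <<'E'
from h import *
c=load("w12.npz")
uv=c["intrinsics"]@(c["R"]@(MID+.014*N-np.array([0,.080,0]))+c["t"]); uv=uv[:2]/uv[2]; print(uv)
for x in mask(c,(8,90,25),(32,255,255),30)[0]:
    if abs(x[0][0]-uv[0])<45 and abs(x[0][1]-uv[1])<45: print(x,onface(c,x[0],.014))
u,v=uv.astype(int); hs=cv2.cvtColor(c["color"],cv2.COLOR_RGB2HSV); print(hs[v-8:v+12:4,u-28:u+22:4,1])
from cell import eyes
for n in("top","scene"):
    t=eyes.camera(n); d=np.abs(t["color"].astype(int)-load(n+"0.npz")["color"]).max(2)>60
    k,_,s,ce=cv2.connectedComponentsWithStats(d.astype(np.uint8)); print(n,[(ce[i].round().tolist(),int(s[i,4])) for i in range(1,k) if s[i,4]>30])
E
```

```text
[295.76439477 254.20770423]
([291.4, 253.0], [289, 247, 5, 13, 49]) [ -4.6 -79.7]
[[ 16  16  15  16  22  21  22 204  51   7   7  15 255]
 [ 18  14  18  16  18  18 187  78  60  48  11   7   5]
 [ 18  17  18  21  22  13 181  85  48  16  11  11  14]
 [ 16  16  16  15  16  18 149 153  16  45   7   7  11]
 [ 18  18  17  17  16  18  19 109  32  43  33   7   4]]
top [([294.0, 211.0], 1417), ([185.0, 215.0], 302), ([295.0, 224.0], 44), ([186.0, 251.0], 39), ([178.0, 294.0], 566), ([98.0, 332.0], 3799), ([21.0, 285.0], 45), ([43.0, 288.0], 160), ([45.0, 294.0], 118), ([191.0, 331.0], 38)]
scene [([335.0, 21.0], 691), ([451.0, 17.0], 613), ([481.0, 47.0], 134), ([333.0, 86.0], 1107), ([462.0, 70.0], 83), ([291.0, 77.0], 38), ([459.0, 78.0], 143), ([447.0, 119.0], 886), ([323.0, 129.0], 156), ([342.0, 139.0], 38), ([413.0, 166.0], 1312), ([321.0, 148.0], 37), ([341.0, 173.0], 1069), ([211.0, 191.0], 1095), ([218.0, 185.0], 71)]
```

```bash
python3 -c "
from cell import finish_job
print(finish_job())"
```

```text
the job is handed in; nothing more can be done
None
```

The frame hangs home on both studs with the red catch up behind its top edge, the gripper is clear and the other items are unmoved; early on, though, it slipped from the fingers and dropped about 8 cm flat onto the table before I re-gripped it.

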